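Snap the valve cap home with the hand pusher

TASK

Take the wooden-handled pusher out of its tray and use it to press the loose brass cap straight down into the block until it snaps in and bottoms firmly on the hidden shims, then keep a steady push of about 20 N on it for a second or two; never let the push reach 35 N. Then stand the pusher upright back in its tray and let go; do not touch the cap with the gripper, and leave the other parts on the bench where they are.

Things in the scene. Friction and masses are not known exactly. Their poses are not given: they have to be found in the camera images.
- pusher_mid (a point): hand pusher, a loose turned tool standing upright in its tray: white plastic foot (flat disc, 36 mm diameter, 20 mm high) and a plain round wooden handle of 26 mm diameter above it; 110 mm tall in all, about 120 g. This point is on its axis half-way up, 55 mm above the underside; z is its axis, up. Grip the handle 50 to 85 mm above the underside
- pusher: the same pusher as a whole; its origin is the centre of the flat underside of its foot, z up along the handle
- tray_floor (a point): the pusher's home: a fixed square wooden tray 90 mm by 90 mm outside, walls 6 mm thick and 14 mm high over the bench; this point is the centre of its inner floor, 6 mm above the bench; z up
- nest_top (a point): fixed square steel block, 80 mm by 80 mm, with a round recess (39 mm diameter, 30 mm deep) in its top face and a plunger stub (13 mm diameter, 12 mm long) sticking out of each of its four sides; this point is the centre of the recess's mouth, level with the flat top face, 45 to 60 mm above the bench (differs from job to job); z up
- cap_top (a point): centre of the flat round top face of the brass cap; z up. The cap is 27 mm high, about 90 g, with a round flange (50 mm diameter, 4 mm thick) at the top and a 37 mm plug below it. It starts with its plug standing loosely in the recess, its top about 18 mm above the block's top face; once snapped in and bottomed, its top is 4.5 to 9.5 mm above that face, depending on the shims
- cap: the same cap; origin under its centre, 27 mm below its top. Spring plungers in the recess hold it up: the push needed grows to 7 to 17 N, then the cap snaps past them and drops on the shim pack by itself, latched. The shims' height differs by up to 5 mm from job to job and cannot be seen: feel for it. There the cap stands rigid (flange still clear of the block) and the push climbs by tens of N per mm
- hook_a: nickel finger hook lying flat, about 55 mm long, 6 mm high; bystander
- hook_b: a second such finger hook; bystander
- housing: stainless spring housing, an upright open tube 28 mm in diameter and 40 mm high, origin under its centre; bystander
- flare: brass bell flare offcut standing wide end down, 80 mm in diameter, 45 mm high, origin under its centre; bystander
- scribe: blued steel scribe lying flat, 140 mm long, 8 mm high, along its x axis; bystander
- tin: closed round tin, 54 mm in diameter, 40 mm high, origin under its centre; bystander
Not all that is in view belongs to the job. Of the things like the pusher, leave any that is blue; of the rest the larger one is meant.

How it is judged:
By the outcome, as a careful person would: the job done as asked, in the order asked, and still so for the second after the job is handed in, with the robot touching nothing.
It also fails if it takes over 64 s, if anything falls off the work surface, if the arm or the gripper's body presses on something with over 40 N, if the wrist force passes 120 N, or if a joint passes its speed limit or range.

ROBOT

A 6-joint arm with a two-finger parallel gripper is mounted at the origin on the work surface. World frame = base frame: x ahead of the robot, y to its left, z up, the work surface at z = 0. Lengths are in m, angles in rad, forces in N, time in s.
With the tool pointing down it reaches from about 0.275 to 0.775 m from the base axis. Payload 14.6 kg.
Tool frame: the origin (TCP) lies at the very end of the fingers, on their centre line; the grasp point (between the pads) lies 19 mm behind it; z points along the fingers, y is the direction in which the jaws open and shut (so a half turn about z gives the same grasp; the last joint's range is limited). The gripper opens to 85 mm and grips with 20 to 120 N. Pads are 22 mm wide; open, the fingers measure 114 mm over their backs; the gripper's body (76 mm by 85 mm) begins 54 mm behind the grasp point. The pads swing forward as they close: fully open they stand 13 mm farther back than shut.
Start: joints at [-1.497, 0.263, -0.048, 1.259, 0, 1.415], TCP at [0.119, -0.511, 0.231] pointing down, gripper open.
Joint ranges: [-2.65, 2.65], [-0.89, 1.7], [-1.18, 1.37], [-2.13, 2.11], [-1.35, 1.29], [-3.14, 3.14]. Speed limits (rad/s): [1.89, 1.89, 2.57, 2.79, 3.14, 3.14].

INTERFACE

Orientations are given as a unit quaternion [w, x, y, z].
In Python, from cell import readout, viewer, env gives the robot as it stands.
- The arm moves only by the tool servo_tool, never from a script. Its argument "motion" is one flat list of numbers, 7 for each row, row after row: the turn, a rotation vector about the tool's x, y, z in rad, then the shift along the tool's x, y, z in m, then the opening, from 0 (shut) to 1 (fully open). A call has 1 to 5 rows; each row is the pose to reach, as a shift and turn from the pose commanded when the call began, along the tool's axes at that moment; what a row does not reach only later rows make up. A row lasts 1/8 s, in which the tool goes at most 62.5 mm and 10.7 degrees, less where a joint would pass 70% of its speed; a pose out of reach is approached as far as the arm can. A call with a gripper value outside its range is refused whole. The fingers move at their own pace and stop on an object; "grip_force" is the grip in N (left out, the last holds). Time passes only in rows, so rows that repeat a pose let the fingers close. It gives the time, the measured TCP pose, the force and the opening at its end, in the units of the state.
- readout.get_obs(): the state, without advancing time (a new reading comes with each control period).
- viewer.capture(name): name is "scene" or "top" or "wrist"; returns a dict with "img" (400x640x3 uint8, red, green, blue), "range_z" (400x640 float32, m along the optical axis (not along the pixel's ray), 0 where there is no reading), "mtx" (3x3 intrinsics, pixels), "eye" and "rotation" of the camera in the world. Camera axes: x right, y down, z forward; pixel columns grow to the right and rows downward; lengths in m; the calibration is good to about 2 mm. A picture is of the moment at which its call begins.
- env.close_job(): hands the job in, once; it reports no verdict.
The state is a dict: "time_s": time; "q": joint angles; "joint_velocities": joint speeds; "tau": joint torques, N m; "eef_pos": TCP position; "eef_rot": TCP orientation; "wrist_force": force on the tool from outside, world axes, zero at the start; "ft_torque": the same for the moment, N m; "finger_gap": finger opening in m.
Only numpy, scipy, OpenCV 4.12 (cv2) and the standard library are available. Lean on these libraries where they do the work, as an engineer would, in place of code of your own. Each camera call takes 0.05 s, during which the arm holds its last target.

## Working session

There is one attempt and no reset: what is moved stays moved. The work goes in short steps, Python scripts to look and compute and a tool call to move; the robot and the scene stay as the last step left them, time stands still between calls to the robot, and variables do not carry over. Pictures are saved under pics/ and viewed, and the job is handed in when it is done.

Besides the shell and the picture viewer there is one more tool, called after "Emit:" as name(argument=value, ...) on one line, values as JSON. servo_tool: Moves the arm, as the interface text tells. Its arguments: {"type":"object","properties":{"motion":{"type":"array","items":{"type":"number"}},"grip_force":{"type":"number"}},"required":["motion"]}

```bash
ls; mkdir -p pics
python3 - <<'E'
from cell import readout, viewer, env
import cv2,numpy as np
o=readout.get_obs()
for k,v in o.items(): print(k,np.round(v,4))
for n in("scene","top","wrist"):
    c=viewer.capture(n); cv2.imwrite(f"pics/{n}0.png",c["img"][:,:,::-1]); np.savez(f"pics/{n}0.npz",**c)
    print(n,c["mtx"].tolist(),c["eye"],np.round(c["rotation"],3).tolist())
E
```

```text
pics
time_s 0.0
q [-1.4973  0.2635 -0.049   1.2594 -0.      1.4155]
joint_velocities [ 0.0006 -0.     -0.0012  0.0005 -0.0004 -0.0005]
tau [ 2.80000e-03 -6.37626e+01  3.84568e+01  1.35000e-02  1.00000e-04
  0.00000e+00]
eef_pos [ 0.119  -0.511   0.2308]
eef_rot [-5.000e-04  9.935e-01  1.142e-01  0.000e+00]
wrist_force [ 0.6903  0.1164 -0.0379]
ft_torque [-0.0064 -0.0285 -0.0077]
finger_gap 0.0854
scene [[472.03890225425323, 0.0, 319.64224482510485], [0.0, 472.03890225425323, 202.06564949792912], [0.0, 0.0, 1.0]] [ 1.00516257 -0.52252835  0.92504992] [-0.293, 0.886, 0.344, -0.105]
top [[455.9879414312683, 0.0, 321.4229604819791], [0.0, 455.9879414312683, 204.34467191674509], [0.0, 0.0, 1.0]] [ 0.51250381 -0.0617393   1.0859043 ] [-0.023, 0.708, -0.705, 0.016]
wrist [[290.95045117629616, 0.0, 319.2655639744605], [0.0, 290.95045117629616, 198.4923672105282], [0.0, 0.0, 1.0]] [ 0.19449997 -0.49376296  0.37433705] [0.12, 0.774, -0.614, -0.095]
```

View pics/top0.png

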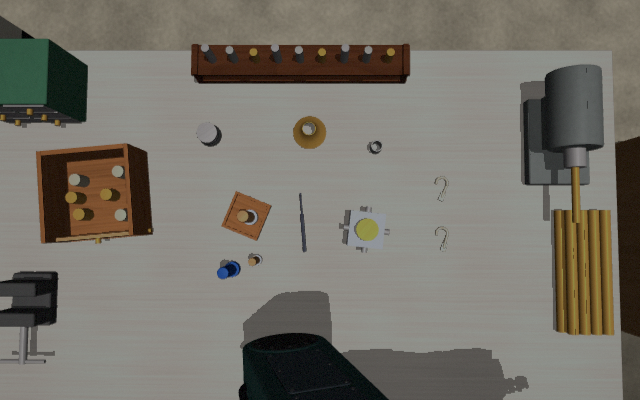

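View pics/scene0.png

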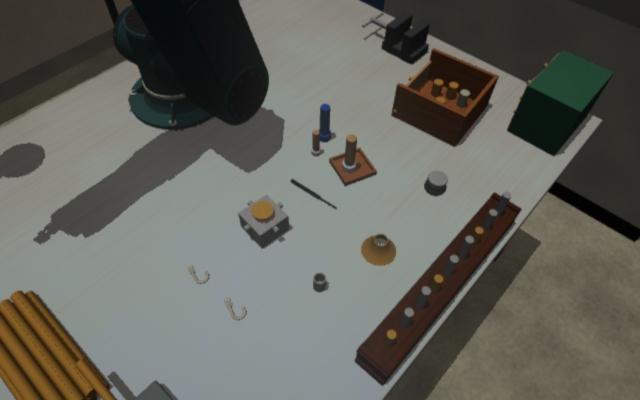

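View pics/wrist0.png

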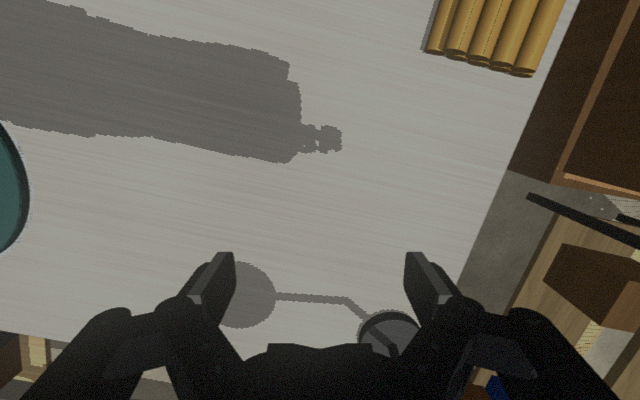

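The top picture shows the wooden pusher in its tray at about (245,216), the blue pusher at (229,270), a small one at (255,260), and the block with cap at (367,229). I'll turn the depth into world points.

```bash
cat > h.py <<'E'
import numpy as np,cv2
from scipy.spatial.transform import Rotation as R
def rot(q): return R.from_quat([q[1],q[2],q[3],q[0]])
def cloud(c):
    K=c["mtx"];z=c["range_z"];v,u=np.mgrid[:z.shape[0],:z.shape[1]]
    p=np.stack([(u-K[0,2])/K[0,0]*z,(v-K[1,2])/K[1,1]*z,z],-1)
    w=p.reshape(-1,3)@rot(c["rotation"]).as_matrix().T+c["eye"]
    w[z.reshape(-1)==0]=np.nan
    return w.reshape(z.shape+(3,))
def proj(c,P):
    p=rot(c["rotation"]).inv().apply(np.atleast_2d(P)-c["eye"]); K=c["mtx"]
    return np.c_[p[:,0]/p[:,2]*K[0,0]+K[0,2],p[:,1]/p[:,2]*K[1,1]+K[1,2]]
E
python3 - <<'E'
from h import *
for n in("top","scene"):
    c=np.load(f"pics/{n}0.npz"); w=cloud(c); img=c["img"]
    boxes=dict(top=dict(cap=(340,205,395,255),push=(220,190,272,242),blue=(215,255,262,282)),
      scene=dict(cap=(235,195,292,245),push=(328,130,378,185),blue=(308,100,335,158)))[n]
    for k,(a,b,cc,d) in boxes.items():
        cv2.imwrite(f"pics/{n}_{k}.png",cv2.resize(img[b:d,a:cc,::-1],None,fx=10,fy=10,interpolation=cv2.INTER_CUBIC))
        s=w[b:d,a:cc].reshape(-1,3)
        h,e=np.histogram(s[:,2],np.arange(-.01,.14,.004)); print(n,k,[(round(x,3),int(y)) for x,y in zip(e,h) if y>3])
    def st(box,z0,z1):
        a,b,cc,d=boxes[box]; s=w[b:d,a:cc].reshape(-1,3); m=(s[:,2]>z0)&(s[:,2]<z1); s=s[m]
        r=cv2.minAreaRect(s[:,:2].astype(np.float32)*1000)
        print(n,box,z0,z1,len(s),"mean",s.mean(0).round(4),"mid",((s.min(0)+s.max(0))/2).round(4),"ext",np.ptp(s,0).round(4),"rect",np.round(r[0],1),np.round(r[1],1),round(r[2],1))
    st("push",.106,.13);st("push",.01,.016);st("push",.02,.03);st("push",.04,.11)
    st("cap",.06,.09);st("cap",.04,.06)
E
```

```text
top cap [(np.float64(-0.006), 74), (np.float64(-0.002), 806), (np.float64(0.002), 435), (np.float64(0.006), 14), (np.float64(0.042), 8), (np.float64(0.046), 18), (np.float64(0.05), 119), (np.float64(0.054), 623), (np.float64(0.058), 223), (np.float64(0.07), 165), (np.float64(0.074), 221), (np.float64(0.078), 11)]
top push [(np.float64(-0.006), 79), (np.float64(-0.002), 760), (np.float64(0.002), 637), (np.float64(0.006), 532), (np.float64(0.01), 180), (np.float64(0.014), 237), (np.float64(0.018), 21), (np.float64(0.022), 27), (np.float64(0.026), 36), (np.float64(0.038), 5), (np.float64(0.046), 5), (np.float64(0.058), 5), (np.float64(0.074), 5), (np.float64(0.078), 4), (np.float64(0.086), 5), (np.float64(0.09), 4), (np.float64(0.094), 4), (np.float64(0.102), 5), (np.float64(0.11), 13), (np.float64(0.114), 70), (np.float64(0.118), 31)]
top blue [(np.float64(-0.006), 71), (np.float64(-0.002), 548), (np.float64(0.002), 235), (np.float64(0.006), 11), (np.float64(0.01), 13), (np.float64(0.014), 35), (np.float64(0.018), 43), (np.float64(0.022), 22), (np.float64(0.026), 8), (np.float64(0.03),
[... 3630 characters left out ...]
.5491 0.1218 0.013 ] mid [0.5211 0.1259 0.013 ] ext [0.1685 0.1161 0.006 ] rect [514.3 139.1] [ 91.7 163.9] 68.6
scene push 0.02 0.03 78 mean [0.5366 0.1148 0.0247] mid [0.4946 0.1352 0.025 ] ext [0.134  0.0738 0.0091] rect [491.8 132.9] [ 34.3 146.4] 71.8
scene push 0.04 0.11 209 mean [0.549  0.1088 0.0765] mid [0.5453 0.1132 0.0753] ext [0.024  0.0228 0.0694] rect [548.1 110.5] [25.5 15.7] 38.5
scene cap 0.06 0.09 347 mean [ 0.5162 -0.1537  0.0729] mid [ 0.5147 -0.1596  0.069 ] ext [0.0514 0.0648 0.0172] rect [ 512.8 -155. ] [55.7 49.9] 39.9
scene cap 0.04 0.06 968 mean [ 0.5239 -0.1596  0.0537] mid [ 0.5166 -0.1531  0.0498] ext [0.1043 0.1032 0.0194] rect [ 516.8 -153.3] [102.1  99.9] 9.9
```

```bash
cat >> h.py <<'E'
def rel(pos,yaw):
    from cell import readout
    o=readout.get_obs(); r=rot(o["eef_rot"])
    # tool down, tool x at yaw
    M=np.array([[np.cos(yaw),np.sin(yaw),0],[np.sin(yaw),-np.cos(yaw),0],[0,0,-1]]).T
    M=np.stack([[np.cos(yaw),np.sin(yaw),0],[np.sin(yaw),-np.cos(yaw),0],[0,0,-1]],1)
    t=R.from_matrix(M); d=(r.inv()*t).as_rotvec(); s=r.inv().apply(np.array(pos)-o["eef_pos"])
    print("turn",d.round(4),"shift",s.round(4),"| t",o["time_s"],"pos",o["eef_pos"].round(4),"F",o["wrist_force"].round(2),"gap",round(float(o["finger_gap"]),4))
E
python3 - <<'E'
from h import *
c=np.load("pics/top0.npz"); w=cloud(c)
for u,v in((229,271),(225,273),(252,261),(256,258),(208,131),(376,146)): print(u,v,w[v,u].round(3))
rel((.5427,.1155,.23),np.pi)
E
```

```text
229 271 [0.422 0.146 0.102]
225 273 [0.419 0.153 0.11 ]
252 261 [0.442 0.101 0.079]
256 258 [0.447 0.096 0.054]
208 131 [0.739 0.213 0.042]
376 146 [ 0.711 -0.18   0.01 ]
turn [ 0.0000e+00 -1.2000e-03 -2.9128e+00] shift [ 0.5547 -0.5142  0.0014] | t 0.15 pos [ 0.119  -0.5111  0.2309] F [-0.03  0.23 -0.84] gap 0.0852
```

View pics/top_push.png

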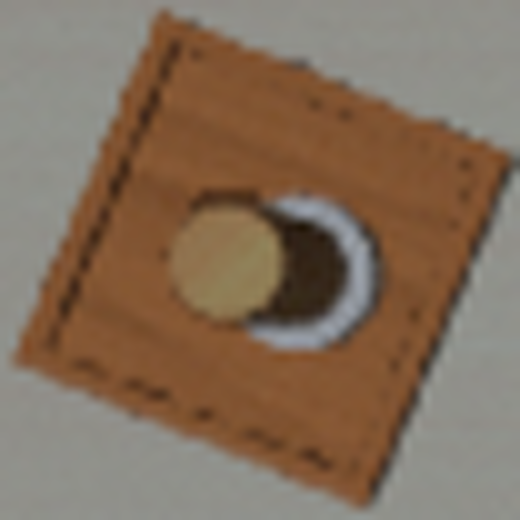

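View pics/top_cap.png

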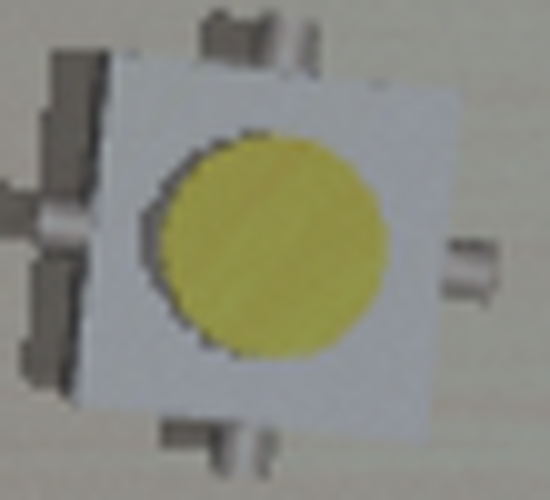

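View pics/scene_push.png

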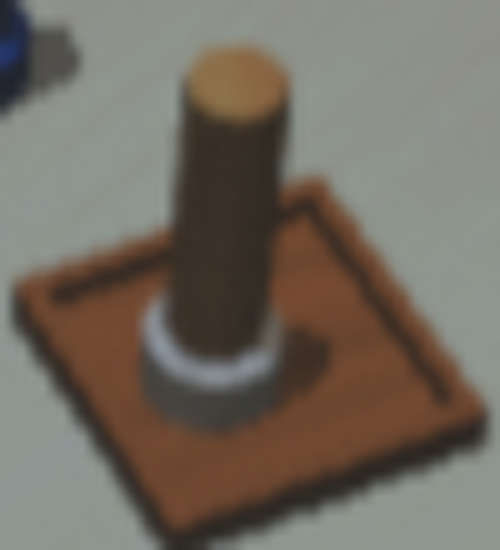

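The pusher stands upright and slightly off-centre in its tray. The cap sits centred in its block. I'm moving to hover over the pusher with the jaws along world y.

Emit:
servo_tool(motion=[0,0,-0.18,0.04,-0.037,0,1,0,0,-0.36,0.08,-0.074,0,1,0,0,-0.54,0.12,-0.111,0,1,0,0,-0.72,0.16,-0.148,0,1,0,0,-0.9,0.2,-0.185,0,1])

```text
time_s: 0.78
eef_pos: [0.2725, -0.2842, 0.2312]
eef_rot: [0.0, 0.843, 0.537, 0.0]
wrist_force: [1.0, -0.8, 0.2]
finger_gap: 0.0851
```

```bash
python3 -c "
from h import *
rel((.5427,.1155,.23),np.pi)"
```

```text
turn [ 1.0000e-04  2.0000e-04 -2.0073e+00] shift [0.4765 0.0759 0.0012] | t 0.775 pos [ 0.2725 -0.2842  0.2312] F [ 0.95 -0.78  0.23] gap 0.0851
```

Emit:
servo_tool(motion=[0,0,-0.18,0.05,0.008,0,1,0,0,-0.36,0.1,0.016,0,1,0,0,-0.54,0.15,0.024,0,1,0,0,-0.72,0.2,0.032,0,1,0,0,-0.9,0.25,0.04,0,1])

```text
time_s: 1.4
eef_pos: [0.4156, -0.0753, 0.2313]
eef_rot: [0.0, 0.526, 0.851, -0.0]
wrist_force: [0.7, -0.1, -0.3]
finger_gap: 0.0856
```

```bash
python3 -c "
from h import *
rel((.5427,.1155,.23),np.pi)"
```

```text
turn [-0.0000e+00  1.0000e-04 -1.1068e+00] shift [0.1138 0.199  0.0013] | t 1.4 pos [ 0.4156 -0.0753  0.2313] F [ 0.67 -0.12 -0.32] gap 0.0856
```

Emit:
servo_tool(motion=[0,0,-0.18,0.023,0.04,0,1,0,0,-0.36,0.046,0.08,0,1,0,0,-0.54,0.068,0.12,0,1,0,0,-0.72,0.091,0.16,0,1,0,0,-0.9,0.114,0.199,0,1])

```text
time_s: 2.02
eef_pos: [0.5437, 0.1148, 0.2311]
eef_rot: [-0.0, 0.103, 0.995, -0.0]
wrist_force: [0.4, -0.5, 0.7]
finger_gap: 0.0854
```

Emit:
servo_tool(motion=[0,0,-0.18,0,0,0,1,0,0,-0.207,0,0,0,1,0,0,-0.207,0,0,0,1])

```text
time_s: 2.4
eef_pos: [0.5429, 0.113, 0.2313]
eef_rot: [-0.0, 0.005, 1.0, -0.0]
wrist_force: [0.7, -0.0, -0.7]
finger_gap: 0.0851
```

Run:
```python
from h import *
from cell import viewer
rel((.5427,.1155,.23),np.pi)
c=viewer.capture("wrist"); cv2.imwrite("pics/w1.png",c["img"][:,:,::-1]); np.savez("pics/w1.npz",**c)
```

```text
turn [-0.0001 -0.0002 -0.0096] shift [0.0002 0.0025 0.0013] | t 2.4 pos [0.5429 0.113  0.2313] F [ 0.71 -0.01 -0.71] gap 0.0851
```

View pics/w1.png

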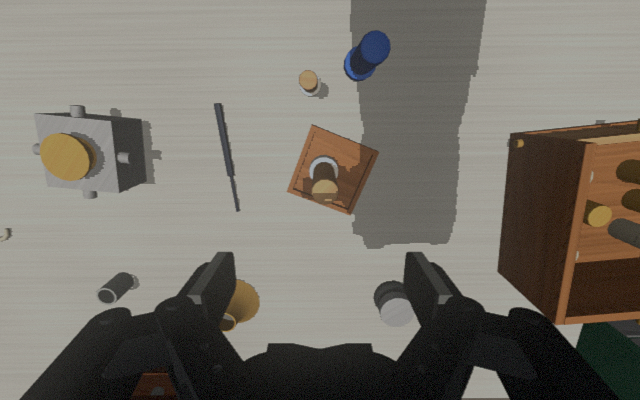

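```bash
python3 - <<'E'
from h import *
c=np.load("pics/w1.npz"); w=cloud(c)
def st(box,z0,z1,n=""):
    a,b,cc,d=box; s=w[b:d,a:cc].reshape(-1,3); s=s[(s[:,2]>z0)&(s[:,2]<z1)]
    r=cv2.minAreaRect(s[:,:2].astype(np.float32)*1000); e=cv2.minEnclosingCircle(s[:,:2].astype(np.float32)*1000)
    print(n,len(s),"mean",s.mean(0).round(4),"rect",np.round(r[0],1),np.round(r[1],1),round(r[2],1),"circ",np.round(e[0],1),round(e[1],1))
st((305,172,345,206),.11,.125,"top")
st((280,120,385,220),.011,.017,"tray walls")
st((280,120,385,220),.023,.029,"foot")
st((280,120,385,220),.003,.009,"floor")
st((35,125,100,190),.068,.085,"cap")
st((30,105,150,200),.045,.0625,"block")
s=w[135:183,45:93].reshape(-1,3); print(np.nanpercentile(s[:,2],[10,50,90]).round(4))
E
python3 -c "
import cv2
im=cv2.imread('pics/w1.png')[110:225,20:390]
cv2.imwrite('pics/w1c.png',cv2.resize(im,None,fx=2.1,fy=2.1,interpolation=2))"
```

```text
top 584 mean [0.5399 0.1178 0.1165] rect [540.7 118. ] [24.3 24.5] 89.5 circ [540.8 117.9] 12.9
tray walls 1295 mean [0.5413 0.1295 0.0148] rect [545.1 128.3] [90.1 90.3] 67.9 circ [545.1 128.5] 63.2
foot 220 mean [0.5334 0.1174 0.0268] rect [536.6 117.4] [26.1 35.3] 5.4 circ [540.9 117.8] 17.8
floor 2529 mean [0.5398 0.1326 0.0069] rect [545.2 126.1] [127.7 124.2] 89.2 circ [543.8 129. ] 77.8
cap 1915 mean [ 0.5128 -0.1503  0.0742] rect [ 513.8 -151.4] [50.5 49.7] 54.7 circ [ 513.7 -151.8] 26.1
block 4488 mean [ 0.5098 -0.1406  0.0554] rect [ 513.4 -151.1] [101.7 101.3] 64.8 circ [ 513.7 -151.6] 56.5
[0.0565 0.074  0.0751]
```

View pics/w1c.png

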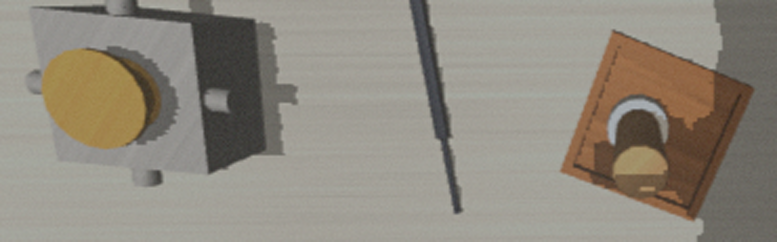

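Run:
```python
from h import *
rel((.542,.1163,.051),np.pi)
```

```text
turn [-0.      0.     -0.0096] shift [0.0009 0.0034 0.1804] | t 2.45 pos [0.5429 0.1129 0.2314] F [-0.    0.26 -0.7 ] gap 0.085
```

Emit:
servo_tool(motion=[0,0,-0.01,0.001,0.0034,0.03,1,0,0,-0.01,0.001,0.0034,0.06,1,0,0,-0.01,0.001,0.0034,0.08,1,0,0,-0.01,0.001,0.0034,0.09,1,0,0,-0.01,0.001,0.0034,0.09,1])

```text
time_s: 3.08
eef_pos: [0.5419, 0.1165, 0.1413]
eef_rot: [-0.0, -0.001, 1.0, 0.0]
wrist_force: [0.6, 0.2, 0.9]
finger_gap: 0.0852
```

Run:
```python
from h import *
from cell import viewer
c=viewer.capture("wrist"); cv2.imwrite("pics/w2.png",c["img"][:,:,::-1]); w=cloud(c)
rel((.542,.1163,.051),np.pi)
m=(w[...,2]>.108)&(w[...,2]<.125)&(abs(w[...,0]-.541)<.03)&(abs(w[...,1]-.117)<.03)
s=w[m]; r=cv2.minAreaRect(s[:,:2].astype(np.float32)*1000); print(len(s),s.mean(0).round(4),r)
```

```text
turn [0.     0.0005 0.0031] shift [ 0.0003 -0.0002  0.0908] | t 3.125 pos [0.5423 0.1165 0.1418] F [-0.24 -0.15 -0.12] gap 0.0854
1271 [0.539  0.1178 0.1161] ((540.292236328125, 117.94281005859375), (24.942808151245117, 24.632774353027344), 32.93869400024414)
```

View pics/w2.png

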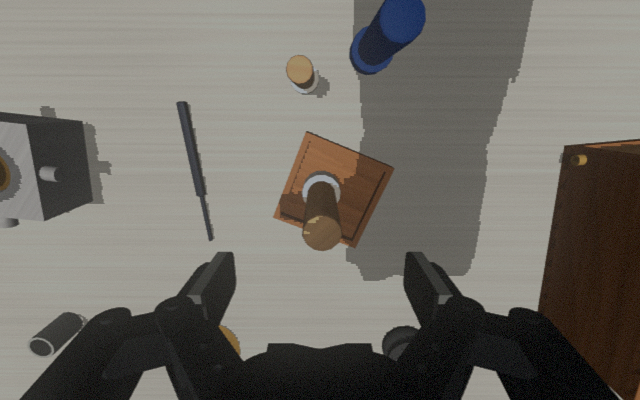

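The handle is at image column 322, midway between the fingers at 235 and 405, so it is centred and I can descend.

Emit:
servo_tool(motion=[0,0,0,0.001,0.0005,0.03,1,0,0,0,0.001,0.0005,0.06,1,0,0,0,0.001,0.0005,0.083,1,0,0,0,0.001,0.0005,0.09,1,0,0,0,0.001,0.0005,0.09,1])

```text
time_s: 3.75
eef_pos: [0.5415, 0.1172, 0.0519]
eef_rot: [0.0, -0.002, 1.0, 0.0]
wrist_force: [0.4, -0.0, 0.5]
finger_gap: 0.0857
```

Emit:
servo_tool(motion=[0,0,0,0,0,0,0.4,0,0,0,0,0,0,0.2,0,0,0,0,0,0,0,0,0,0,0,0,0,0,0,0,0,0,0,0,0], grip_force=90)

```text
time_s: 4.38
eef_pos: [0.5413, 0.1172, 0.0518]
eef_rot: [0.0, -0.002, 1.0, -0.0]
wrist_force: [-1.8, -0.6, 6.6]
finger_gap: 0.0241
```

Run:
```python
from h import *
from cell import viewer
c=viewer.capture("wrist"); cv2.imwrite("pics/w3.png",c["img"][:,:,::-1]); w=cloud(c)
rel((.541,.117,.13),np.pi)
c=viewer.capture("scene"); im=c["img"][60:260,200:460,::-1]; cv2.imwrite("pics/s3.png",cv2.resize(im,None,fx=3,fy=3))
```

```text
turn [-0.0001  0.0007  0.0042] shift [ 0.0002 -0.0002 -0.0782] | t 4.425 pos [0.5413 0.1172 0.0518] F [-2.07 -0.78  7.64] gap 0.0243
```

View pics/w3.png

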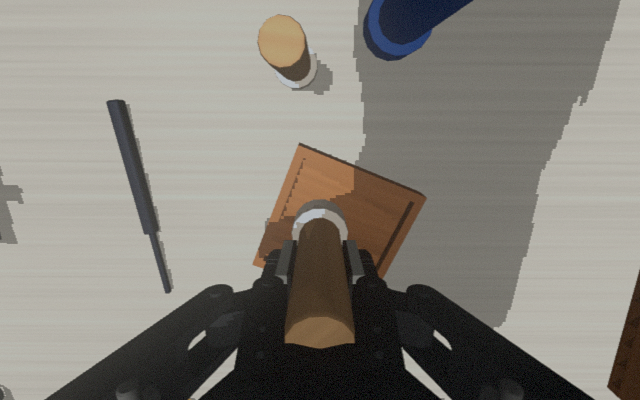

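View pics/s3.png

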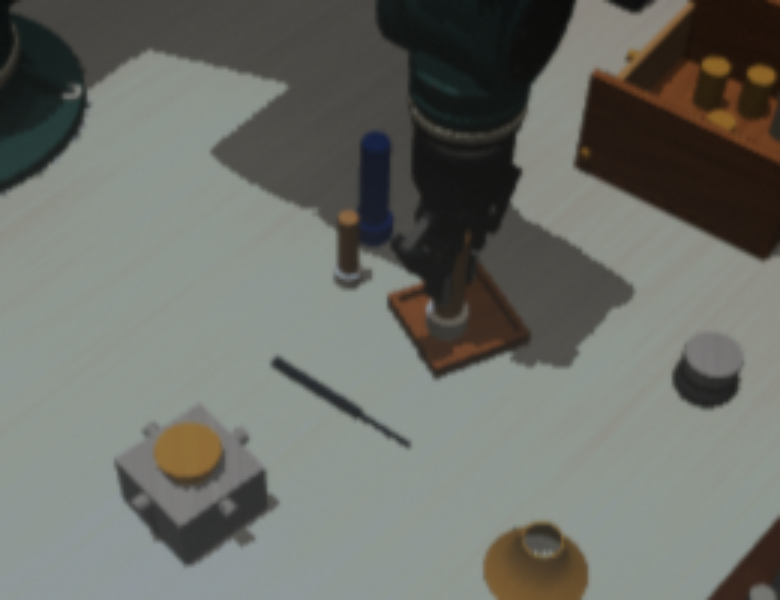

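The pusher is held with the gap at 24 mm. Lifting.

Emit:
servo_tool(motion=[0,0,0,0,0,-0.012,0,0,0,0,0,0,-0.035,0,0,0,0,0,0,-0.065,0,0,0,0,0,0,-0.095,0,0,0,0,0,0,-0.11,0])

```text
time_s: 5.1
eef_pos: [0.5415, 0.1173, 0.1636]
eef_rot: [0.001, -0.002, 1.0, 0.0]
wrist_force: [-0.2, -0.4, -1.1]
finger_gap: 0.0243
```

Run:
```python
from h import *
from cell import viewer
c=viewer.capture("wrist"); cv2.imwrite("pics/w4.png",c["img"][:,:,::-1])
c=viewer.capture("scene"); np.savez("pics/s4.npz",**c); im=c["img"][60:260,200:460,::-1]; cv2.imwrite("pics/s4.png",cv2.resize(im,None,fx=3,fy=3))
rel((.514,-.1527,.162),np.pi)
```

```text
turn [0.0002 0.003  0.0042] shift [ 0.029  -0.2699  0.0012] | t 5.2 pos [0.5419 0.1173 0.1633] F [ 0.14  0.29 -1.27] gap 0.0243
```

View pics/w4.png

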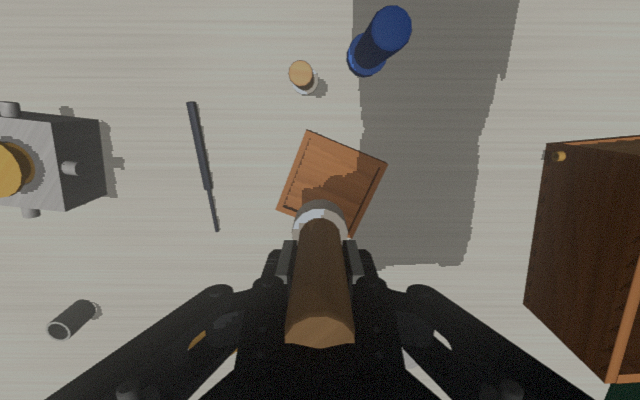

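View pics/s4.png

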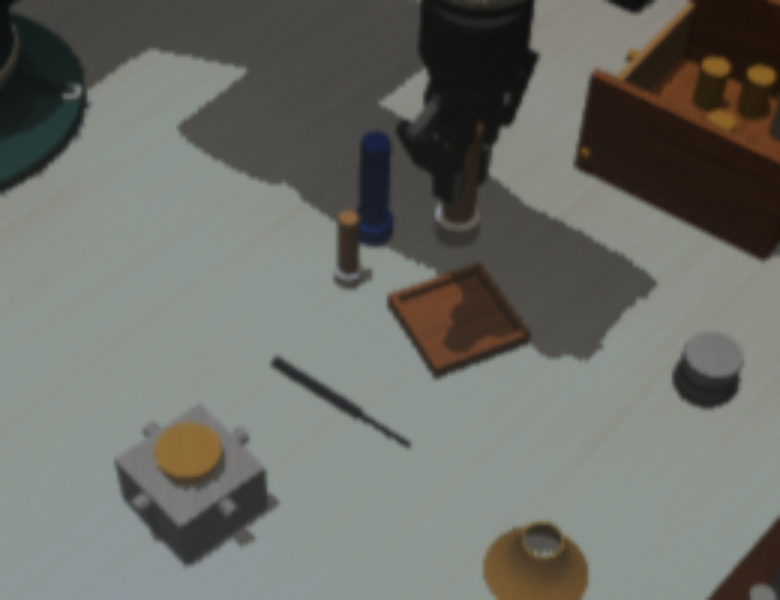

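Emit:
servo_tool(motion=[0,0,0.004,0.004,-0.04,0,0,0,0,0.004,0.012,-0.1,0,0,0,0,0.004,0.018,-0.16,0,0,0,0,0.004,0.025,-0.22,0,0,0,0,0.004,0.029,-0.25,0,0])

```text
time_s: 5.82
eef_pos: [0.5123, -0.1354, 0.1608]
eef_rot: [-0.0, 0.001, 1.0, 0.0]
wrist_force: [-0.1, 0.8, -0.8]
finger_gap: 0.024
```

Emit:
servo_tool(motion=[0,0,0,0,-0.015,0,0,0,0,0,0,-0.019,0,0,0,0,0,0,-0.019,0,0])

```text
time_s: 6.2
eef_pos: [0.5133, -0.1511, 0.1611]
eef_rot: [-0.0, -0.0, 1.0, 0.0]
wrist_force: [-0.2, -0.1, -0.6]
finger_gap: 0.0242
```

Run:
```python
from h import *
from cell import viewer
c=viewer.capture("wrist"); cv2.imwrite("pics/w5.png",c["img"][:,:,::-1]);np.savez("pics/w5.npz",**c)
c=viewer.capture("scene"); np.savez("pics/s5.npz",**c); im=c["img"][100:270,180:380,::-1]; cv2.imwrite("pics/s5.png",cv2.resize(im,None,fx=3.5,fy=3.5))
c=viewer.capture("top");np.savez("pics/t5.npz",**c); im=c["img"][150:300,280:460,::-1]; cv2.imwrite("pics/t5.png",cv2.resize(im,None,fx=3.5,fy=3.5))
rel((.5132,-.1518,.125),np.pi)
```

```text
turn [ 0.0002 -0.0001  0.0015] shift [ 0.     -0.0009  0.0363] | t 6.35 pos [ 0.5132 -0.1509  0.1613] F [ 0.28  0.45 -0.88] gap 0.0242
```

View pics/w5.png

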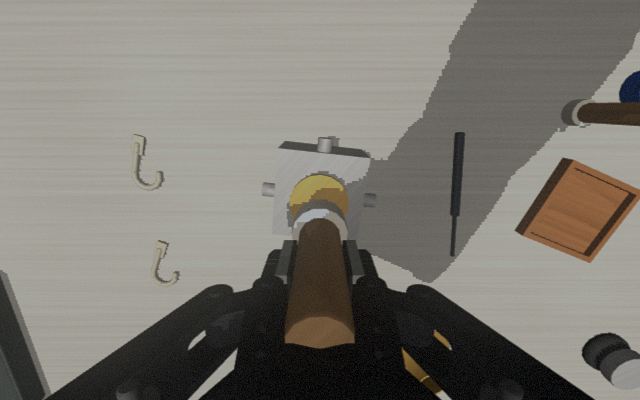

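View pics/s5.png

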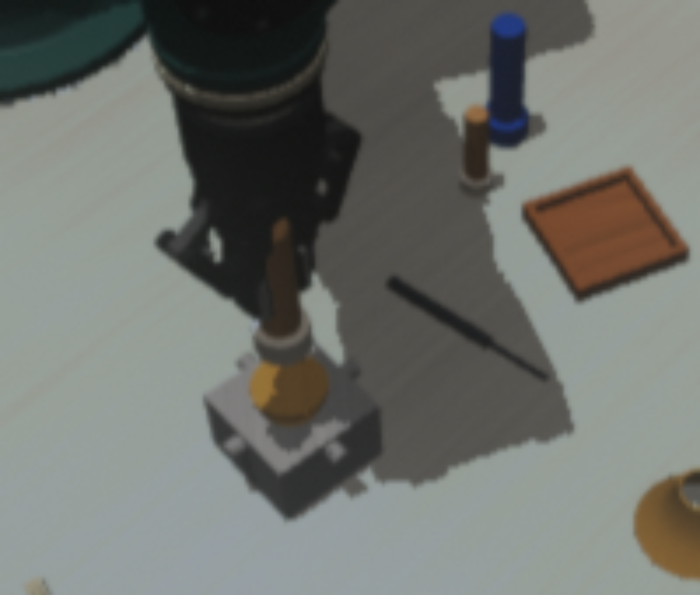

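View pics/t5.png

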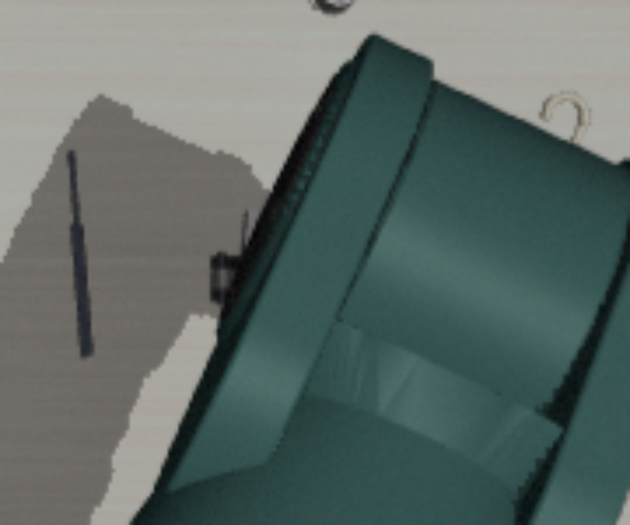

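Run:
```python
from h import *
from scipy.optimize import least_squares
c=np.load("pics/w5.npz"); w=cloud(c); img=c["img"].astype(int)
z=w[...,2]
reg=np.zeros(z.shape,bool); reg[165:260,270:370]=1
m=reg&(z>.069)&(z<.079); s=w[m]; print(len(s),s.mean(0).round(4),s.min(0).round(4),s.max(0).round(4))
def fit(p,r):
    # boundary on -x side (farther up in image)
    hull=cv2.convexHull((p[:,:2]*1000).astype(np.float32))[:,0]
    cy=p[:,1].mean()*1000
    h=hull[hull[:,0]<np.percentile(p[:,0],55)*1000]
    f=least_squares(lambda q:np.hypot(h[:,0]-q[0],h[:,1]-q[1])-r,[h[:,0].mean()+10,cy],loss="soft_l1"); return f.x.round(1),f.fun.round(1).tolist()[:12]
print("cap",fit(s,25))
m=reg&(z>.09)&(z<.16); s=w[m]; print(np.histogram(s[:,2],np.arange(.09,.17,.005)))
for lo,hi in((.131,.141),(.115,.128)):
    t=s[(s[:,2]>lo)&(s[:,2]<hi)]; print(lo,len(t),t.min(0).round(4),t.max(0).round(4),fit(t,18))
c=np.load("pics/s5.npz"); w=cloud(c); s=w[190:225,245:285].reshape(-1,3); t=s[(s[:,2]>.069)&(s[:,2]<.079)]
print("scene cap",len(t),t.min(0).round(4),t.max(0).round(4)); s=w[160:215,245:285].reshape(-1,3); 
for lo,hi in((.105,.115),(.115,.13),(.13,.142)):
  t=s[(s[:,2]>lo)&(s[:,2]<hi)];print("scene foot",lo,len(t),t.min(0).round(4),t.max(0).round(4))
```

```text
1479 [ 0.5036 -0.1519  0.0741] [ 0.4882 -0.176   0.0693] [ 0.5259 -0.1271  0.076 ]
cap (array([ 513.5, -151.6]), [-0.1, -0.2, -0.3, 0.2, -0.1, 0.1, 0.1, -0.0, 0.3, -0.0, 0.1, 0.1])
(array([  0,   0,   0,   0,   0,  61, 104, 128, 149, 732, 115, 128, 141,
       163,   0,   0]), array([0.09 , 0.095, 0.1  , 0.105, 0.11 , 0.115, 0.12 , 0.125, 0.13 ,
       0.135, 0.14 , 0.145, 0.15 , 0.155, 0.16 , 0.165, 0.17 ]))
0.131 883 [ 0.495  -0.1688  0.1311] [ 0.5183 -0.1336  0.141 ] (array([ 512.9, -151.4]), [0.1, -0.0, -0.1, -0.0, -0.0, -0.0, 0.3, -0.1, 0.1, -0.2, 0.0])
0.115 235 [ 0.4948 -0.1688  0.116 ] [ 0.5108 -0.1333  0.128 ] (array([ 512.8, -151.1]), [-0.2, 0.2, 0.1, 0.1, -0.2])
scene cap 310 [ 0.4893 -0.1776  0.069 ] [ 0.5403 -0.1281  0.0777]
scene foot 0.105 1 [ 0.5201 -0.167   0.1143] [ 0.5201 -0.167   0.1143]
scene foot 0.115 64 [ 0.506  -0.1704  0.1151] [ 0.5334 -0.1427  0.1297]
scene foot 0.13 104 [ 0.5011 -0.1698  0.1302] [ 0.5335 -0.1345  0.1419]
```

Cap centre is at (513.5, -151.6) mm and foot centre at (512.9, -151.4) mm, so they line up within 1 mm. The underside is about 41 mm above the cap. I'll descend 35 mm, then go in fine steps.

Emit:
servo_tool(motion=[0,0,0,-0.0005,0,0.012,0,0,0,0,-0.0005,0,0.024,0,0,0,0,-0.0005,0,0.032,0,0,0,0,-0.0005,0,0.035,0,0,0,0,-0.0005,0,0.035,0])

```text
time_s: 6.98
eef_pos: [0.5136, -0.1519, 0.1262]
eef_rot: [-0.0, -0.0, 1.0, 0.0]
wrist_force: [-0.3, -0.1, -0.8]
finger_gap: 0.0243
```

Emit:
servo_tool(motion=[0,0,0,0,0,0.001,0,0,0,0,0,0,0.002,0,0,0,0,0,0,0.003,0])

```text
time_s: 7.35
eef_pos: [0.5137, -0.1519, 0.1234]
eef_rot: [0.0, -0.0, 1.0, -0.0]
wrist_force: [-0.7, -0.1, -1.2]
finger_gap: 0.0242
```

Emit:
servo_tool(motion=[0,0,0,0,0,0.0007,0,0,0,0,0,0,0.0014,0])

```text
time_s: 7.6
eef_pos: [0.5136, -0.1519, 0.1218]
eef_rot: [-0.0, -0.0, 1.0, 0.0]
wrist_force: [-0.0, 0.3, -0.6]
finger_gap: 0.0239
```

Emit:
servo_tool(motion=[0,0,0,0,0,0.0007,0,0,0,0,0,0,0.0014,0])

```text
time_s: 7.85
eef_pos: [0.5137, -0.1519, 0.1205]
eef_rot: [0.0, -0.0, 1.0, -0.0]
wrist_force: [-0.0, -0.9, -0.6]
finger_gap: 0.0244
```

Emit:
servo_tool(motion=[0,0,0,0,0,0.0007,0])

```text
time_s: 7.98
eef_pos: [0.5137, -0.1519, 0.1198]
eef_rot: [0.0, -0.0, 1.0, -0.0]
wrist_force: [0.3, 0.3, -0.9]
finger_gap: 0.0242
```

Emit:
servo_tool(motion=[0,0,0,0,0,0.0007,0])

```text
time_s: 8.1
eef_pos: [0.5137, -0.1519, 0.1191]
eef_rot: [0.0, -0.0, 1.0, -0.0]
wrist_force: [-0.4, 1.0, -0.6]
finger_gap: 0.024
```

Emit:
servo_tool(motion=[0,0,0,0,0,0.0007,0])

```text
time_s: 8.22
eef_pos: [0.5138, -0.152, 0.1186]
eef_rot: [0.0, -0.0, 1.0, -0.0]
wrist_force: [-1.7, 0.3, 6.5]
finger_gap: 0.0239
```

Contact at TCP z ≈ 0.119. Continuing in small single rows.

Emit:
servo_tool(motion=[0,0,0,0,0,0.0003,0])

```text
time_s: 8.35
eef_pos: [0.5138, -0.152, 0.1185]
eef_rot: [0.0, -0.0, 1.0, -0.0]
wrist_force: [-2.3, 0.1, 7.8]
finger_gap: 0.0243
```

Emit:
servo_tool(motion=[0,0,0,0,0,0.0003,0])

```text
time_s: 8.48
eef_pos: [0.5139, -0.152, 0.1183]
eef_rot: [0.0, -0.0, 1.0, -0.0]
wrist_force: [-1.5, 0.5, 8.2]
finger_gap: 0.0239
```

Emit:
servo_tool(motion=[0,0,0,0,0,0.0003,0])

```text
time_s: 8.6
eef_pos: [0.5139, -0.152, 0.1181]
eef_rot: [0.001, -0.0, 1.0, -0.0]
wrist_force: [-2.2, 0.6, 9.0]
finger_gap: 0.0245
```

Emit:
servo_tool(motion=[0,0,0,0,0,0.0004,0])

```text
time_s: 8.72
eef_pos: [0.514, -0.1521, 0.1178]
eef_rot: [0.001, -0.0, 1.0, -0.0]
wrist_force: [-1.9, 1.0, 9.1]
finger_gap: 0.0241
```

Emit:
servo_tool(motion=[0,0,0,0,0,0.0004,0])

```text
time_s: 8.85
eef_pos: [0.5141, -0.1521, 0.1174]
eef_rot: [0.001, -0.0, 1.0, -0.0]
wrist_force: [-1.7, 0.6, 6.9]
finger_gap: 0.0242
```

Emit:
servo_tool(motion=[0,0,0,0,0,0.0004,0])

```text
time_s: 8.98
eef_pos: [0.514, -0.1521, 0.1169]
eef_rot: [0.001, -0.0, 1.0, -0.0]
wrist_force: [-0.8, 0.4, 8.9]
finger_gap: 0.0241
```

Emit:
servo_tool(motion=[0,0,0,0,0,0.0004,0])

```text
time_s: 9.1
eef_pos: [0.5141, -0.1521, 0.1166]
eef_rot: [0.001, -0.0, 1.0, -0.0]
wrist_force: [-0.8, 1.3, 8.2]
finger_gap: 0.0241
```

Emit:
servo_tool(motion=[0,0,0,0,0,0.0005,0])

```text
time_s: 9.22
eef_pos: [0.5141, -0.1521, 0.116]
eef_rot: [0.001, -0.0, 1.0, -0.0]
wrist_force: [-0.4, 0.9, 7.3]
finger_gap: 0.0242
```

Emit:
servo_tool(motion=[0,0,0,0,0,0.0005,0])

```text
time_s: 9.35
eef_pos: [0.5139, -0.152, 0.1153]
eef_rot: [0.0, -0.0, 1.0, -0.0]
wrist_force: [-0.5, 0.3, 2.6]
finger_gap: 0.0245
```

Emit:
servo_tool(motion=[0,0,0,0,0,0.0005,0])

```text
time_s: 9.48
eef_pos: [0.5138, -0.152, 0.1145]
eef_rot: [0.0, -0.0, 1.0, -0.0]
wrist_force: [-0.2, -0.7, 1.3]
finger_gap: 0.0245
```

Emit:
servo_tool(motion=[0,0,0,0,0,0.0005,0])

```text
time_s: 9.6
eef_pos: [0.5136, -0.1519, 0.1138]
eef_rot: [-0.0, -0.0, 1.0, 0.0]
wrist_force: [-0.7, 0.1, -1.4]
finger_gap: 0.0243
```

The force fell to about -1 N (the pusher's weight only), so the cap has snapped through. Bottom is expected at TCP z between 0.1055 and 0.1105; feeling for it now.

Emit:
servo_tool(motion=[0,0,0,0,0,0.0008,0,0,0,0,0,0,0.0015,0,0,0,0,0,0,0.002,0])

```text
time_s: 9.98
eef_pos: [0.5136, -0.1519, 0.1117]
eef_rot: [-0.0, -0.0, 1.0, 0.0]
wrist_force: [-0.2, -0.4, -0.7]
finger_gap: 0.0243
```

Emit:
servo_tool(motion=[0,0,0,0,0,0.0004,0])

```text
time_s: 10.1
eef_pos: [0.5136, -0.1519, 0.1114]
eef_rot: [-0.0, -0.0, 1.0, 0.0]
wrist_force: [0.2, -0.8, -2.5]
finger_gap: 0.024
```

Emit:
servo_tool(motion=[0,0,0,0,0,0.0004,0])

```text
time_s: 10.22
eef_pos: [0.5137, -0.1519, 0.111]
eef_rot: [-0.0, -0.0, 1.0, -0.0]
wrist_force: [0.5, -0.4, -1.3]
finger_gap: 0.0247
```

Emit:
servo_tool(motion=[0,0,0,0,0,0.0004,0])

```text
time_s: 10.35
eef_pos: [0.5136, -0.1519, 0.1107]
eef_rot: [0.0, -0.0, 1.0, -0.0]
wrist_force: [0.6, -0.0, -0.8]
finger_gap: 0.0241
```

Emit:
servo_tool(motion=[0,0,0,0,0,0.0004,0])

```text
time_s: 10.48
eef_pos: [0.5137, -0.1519, 0.1104]
eef_rot: [0.0, -0.0, 1.0, -0.0]
wrist_force: [-1.0, 1.0, 5.8]
finger_gap: 0.0244
```

Emit:
servo_tool(motion=[0,0,0,0,0,0.0002,0])

```text
time_s: 10.6
eef_pos: [0.5138, -0.1519, 0.1104]
eef_rot: [0.0, -0.0, 1.0, -0.0]
wrist_force: [-1.7, 1.0, 7.6]
finger_gap: 0.0244
```

Emit:
servo_tool(motion=[0,0,0,0,0,0.0003,0])

```text
time_s: 10.72
eef_pos: [0.5138, -0.1519, 0.1104]
eef_rot: [0.0, -0.0, 1.0, -0.0]
wrist_force: [-2.5, 1.7, 12.2]
finger_gap: 0.0241
```

Emit:
servo_tool(motion=[0,0,0,0,0,0.0003,0])

```text
time_s: 10.85
eef_pos: [0.5139, -0.1519, 0.1104]
eef_rot: [0.001, -0.0, 1.0, -0.0]
wrist_force: [-3.7, 1.5, 17.1]
finger_gap: 0.0244
```

Rigid now: z has stalled at 0.1104 and the push climbs about 15 N per commanded mm. Topping up to about 20 N and holding.

Emit:
servo_tool(motion=[0,0,0,0,0,0.0001,0,0,0,0,0,0,0.0001,0])

```text
time_s: 11.1
eef_pos: [0.5139, -0.152, 0.1104]
eef_rot: [0.001, -0.0, 1.0, -0.0]
wrist_force: [-4.2, 2.1, 14.4]
finger_gap: 0.0237
```

```bash
python3 -c "
from h import *
rel((.5137,-.1519,.1104),np.pi)"
```

```text
turn [-0.0005  0.0011  0.0002] shift [ 0.0002  0.0001 -0.    ] | t 11.1 pos [ 0.5139 -0.152   0.1104] F [-4.16  2.14 14.42] gap 0.0237
```

Emit:
servo_tool(motion=[0,0,0,0,0,0,0,0,0,0,0,0,0,0])

```text
time_s: 11.35
eef_pos: [0.5139, -0.152, 0.1104]
eef_rot: [0.001, -0.0, 1.0, -0.0]
wrist_force: [-2.3, 1.5, 15.2]
finger_gap: 0.0244
```

Emit:
servo_tool(motion=[0,0,0,0,0,0.0001,0])

```text
time_s: 11.48
eef_pos: [0.5139, -0.152, 0.1104]
eef_rot: [0.001, -0.0, 1.0, -0.0]
wrist_force: [-3.9, 3.4, 18.1]
finger_gap: 0.0242
```

Emit:
servo_tool(motion=[0,0,0,0,0,0.0001,0])

```text
time_s: 11.6
eef_pos: [0.5139, -0.152, 0.1103]
eef_rot: [0.001, -0.0, 1.0, -0.0]
wrist_force: [-5.0, 2.5, 19.6]
finger_gap: 0.0245
```

Emit:
servo_tool(motion=[0,0,0,0,0,0,0])

```text
time_s: 11.72
eef_pos: [0.5139, -0.152, 0.1103]
eef_rot: [0.001, -0.0, 1.0, -0.0]
wrist_force: [-4.7, 1.5, 17.0]
finger_gap: 0.0242
```

Emit:
servo_tool(motion=[0,0,0,0,0,0,0])

```text
time_s: 11.85
eef_pos: [0.5139, -0.152, 0.1103]
eef_rot: [0.001, -0.0, 1.0, -0.0]
wrist_force: [-4.7, 2.8, 17.9]
finger_gap: 0.0242
```

Emit:
servo_tool(motion=[0,0,0,0,0,0,0])

```text
time_s: 11.98
eef_pos: [0.5139, -0.152, 0.1103]
eef_rot: [0.001, -0.0, 1.0, -0.0]
wrist_force: [-4.6, 2.4, 18.1]
finger_gap: 0.0241
```

One more 0.1 mm, then hold.

Emit:
servo_tool(motion=[0,0,0,0,0,0.0001,0,0,0,0,0,0,0.0001,0])

```text
time_s: 12.22
eef_pos: [0.5139, -0.152, 0.1103]
eef_rot: [0.001, -0.0, 1.0, -0.0]
wrist_force: [-5.8, 2.3, 18.9]
finger_gap: 0.0244
```

Emit:
servo_tool(motion=[0,0,0,0,0,0,0,0,0,0,0,0,0,0])

```text
time_s: 12.48
eef_pos: [0.5139, -0.152, 0.1103]
eef_rot: [0.001, -0.0, 1.0, -0.0]
wrist_force: [-4.2, 1.5, 19.8]
finger_gap: 0.0241
```

Emit:
servo_tool(motion=[0,0,0,0,0,0,0,0,0,0,0,0,0,0])

```text
time_s: 12.72
eef_pos: [0.5139, -0.152, 0.1103]
eef_rot: [0.001, -0.0, 1.0, -0.0]
wrist_force: [-5.2, 1.6, 20.2]
finger_gap: 0.0247
```

Emit:
servo_tool(motion=[0,0,0,0,0,0,0,0,0,0,0,0,0,0,0,0,0,0,0,0,0])

```text
time_s: 13.1
eef_pos: [0.5139, -0.152, 0.1103]
eef_rot: [0.001, -0.0, 1.0, -0.0]
wrist_force: [-5.7, 3.2, 20.2]
finger_gap: 0.0243
```

Emit:
servo_tool(motion=[0,0,0,0,0,0,0,0,0,0,0,0,0,0,0,0,0,0,0,0,0])

```text
time_s: 13.48
eef_pos: [0.5139, -0.152, 0.1103]
eef_rot: [0.001, -0.0, 1.0, -0.0]
wrist_force: [-4.4, 1.6, 18.1]
finger_gap: 0.024
```

Emit:
servo_tool(motion=[0,0,0,0,0,0,0,0,0,0,0,0,0,0,0,0,0,0,0,0,0,0,0,0,0,0,0,0])

```text
time_s: 13.98
eef_pos: [0.5139, -0.152, 0.1103]
eef_rot: [0.001, -0.0, 1.0, -0.0]
wrist_force: [-4.5, 1.6, 18.8]
finger_gap: 0.0244
```

Held for about 1.9 s at a mean of 19.3 N read, which is about 20.4 N on the cap. Now lifting straight off.

Emit:
servo_tool(motion=[0,0,0,0,0,-0.001,0,0,0,0,0,0,-0.002,0,0,0,0,0,0,-0.01,0,0,0,0,0,0,-0.03,0,0,0,0,0,0,-0.05,0])

```text
time_s: 14.6
eef_pos: [0.5136, -0.1519, 0.16]
eef_rot: [-0.0, -0.0, 1.0, 0.0]
wrist_force: [0.2, -1.0, -0.2]
finger_gap: 0.0242
```

Run:
```python
from h import *
from cell import viewer
c=viewer.capture("wrist"); cv2.imwrite("pics/w6.png",c["img"][:,:,::-1]);w=cloud(c);z=w[...,2]
c2=viewer.capture("scene"); np.savez("pics/s6.npz",**c2); im=c2["img"][100:270,180:380,::-1]; cv2.imwrite("pics/s6.png",cv2.resize(im,None,fx=3.5,fy=3.5))
reg=np.zeros(z.shape,bool); reg[120:250,250:390]=1
h,e=np.histogram(z[reg],np.arange(.045,.085,.001)); print([(round(a,3),int(b)) for a,b in zip(e,h) if b>20])
rel((.541,.117,.162),np.pi)
```

```text
[(np.float64(0.047), 25), (np.float64(0.048), 34), (np.float64(0.049), 41), (np.float64(0.05), 53), (np.float64(0.051), 101), (np.float64(0.052), 133), (np.float64(0.053), 185), (np.float64(0.054), 129), (np.float64(0.055), 852), (np.float64(0.056), 2411), (np.float64(0.057), 1008), (np.float64(0.058), 56), (np.float64(0.064), 316), (np.float64(0.065), 860), (np.float64(0.066), 308)]
turn [-0.0013  0.0028  0.0002] shift [-0.0265  0.2693 -0.0013] | t 14.7 pos [ 0.5146 -0.1523  0.161 ] F [ 0.78  0.2  -0.94] gap 0.0245
```

View pics/w6.png

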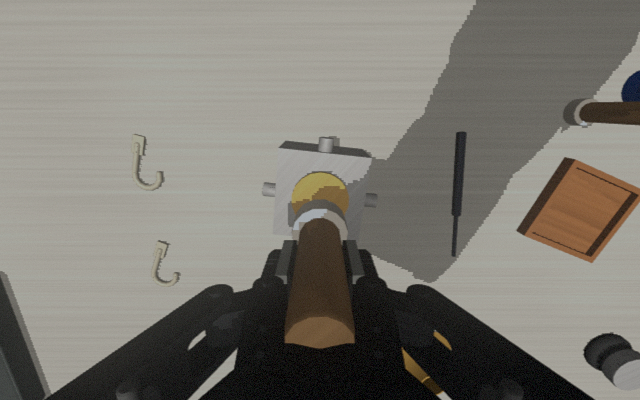

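View pics/s6.png

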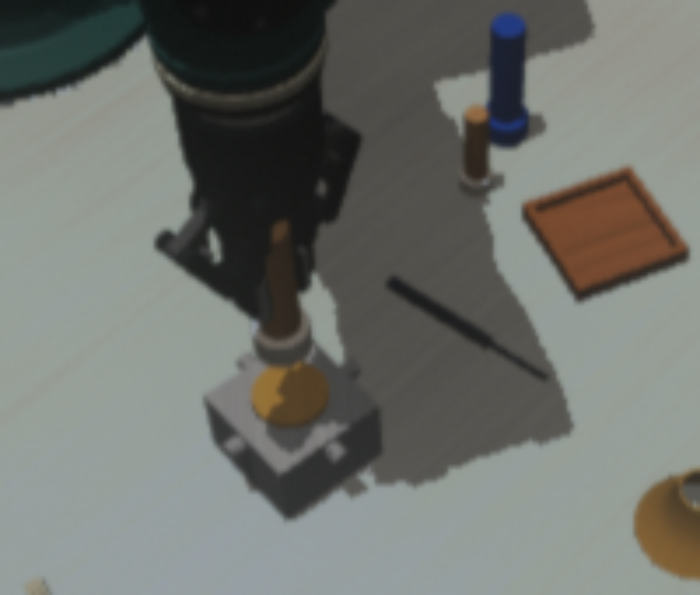

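The cap top is flat at 65.3 mm and the block top is at 56.3 mm. That puts the cap 9.0 mm proud, inside the allowed range and latched. Going back to the tray.

Emit:
servo_tool(motion=[0,0,0,-0.004,0.04,-0.002,0,0,0,0,-0.012,0.1,-0.002,0,0,0,0,-0.018,0.16,-0.002,0,0,0,0,-0.025,0.22,-0.002,0,0,0,0,-0.03,0.26,-0.002,0])

```text
time_s: 15.32
eef_pos: [0.5433, 0.1106, 0.1604]
eef_rot: [-0.0, -0.001, 1.0, 0.0]
wrist_force: [1.0, 0.0, -1.2]
finger_gap: 0.0242
```

Emit:
servo_tool(motion=[0,0,0,0,0.014,0,0,0,0,0,0,0.018,0,0,0,0,0,0,0.018,0,0])

```text
time_s: 15.7
eef_pos: [0.5435, 0.1253, 0.1609]
eef_rot: [-0.0, 0.0, 1.0, -0.0]
wrist_force: [0.7, -0.7, -1.1]
finger_gap: 0.0244
```

Run:
```python
from h import *
from cell import viewer
c=viewer.capture("wrist"); cv2.imwrite("pics/w7.png",c["img"][:,:,::-1])
rel((.5445,.1265,.060),np.pi)
```

```text
turn [-0.0002 -0.0001 -0.0009] shift [-0.0009  0.0014  0.101 ] | t 15.75 pos [0.5436 0.1251 0.161 ] F [ 0.26 -1.55 -1.64] gap 0.0247
```

View pics/w7.png

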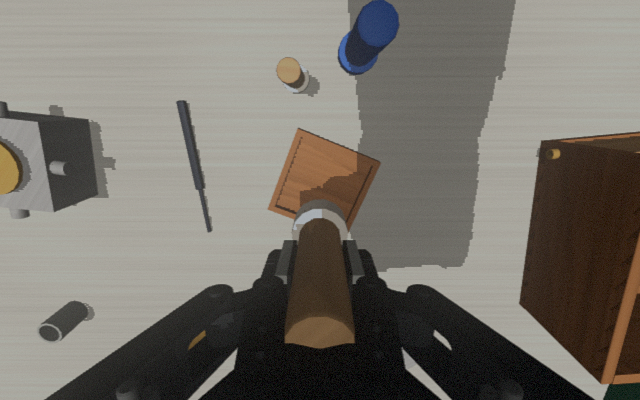

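The pusher is over the tray and unchanged in the grip. Descending.

Emit:
servo_tool(motion=[0,0,0,-0.001,0.0014,0.03,0,0,0,0,-0.001,0.0014,0.06,0,0,0,0,-0.001,0.0014,0.085,0,0,0,0,-0.001,0.0014,0.1,0,0,0,0,-0.001,0.0014,0.1,0])

```text
time_s: 16.38
eef_pos: [0.5443, 0.1269, 0.0606]
eef_rot: [-0.001, 0.0, 1.0, -0.0]
wrist_force: [0.6, -0.2, -0.8]
finger_gap: 0.0241
```

Emit:
servo_tool(motion=[0,0,0,0,0,0.002,0,0,0,0,0,0,0.004,0,0,0,0,0,0,0.006,0])

```text
time_s: 16.75
eef_pos: [0.5449, 0.1275, 0.0554]
eef_rot: [0.0, -0.0, 1.0, 0.0]
wrist_force: [0.2, 0.5, -1.0]
finger_gap: 0.024
```

Emit:
servo_tool(motion=[0,0,0,0,0,0.0007,0])

```text
time_s: 16.88
eef_pos: [0.5446, 0.1276, 0.0544]
eef_rot: [0.0, -0.0, 1.0, 0.0]
wrist_force: [-0.6, 0.7, -2.1]
finger_gap: 0.0244
```

Emit:
servo_tool(motion=[0,0,0,0,0,0.0007,0])

```text
time_s: 17.0
eef_pos: [0.5446, 0.1275, 0.0537]
eef_rot: [0.0, -0.0, 1.0, 0.0]
wrist_force: [-0.2, -0.1, -1.3]
finger_gap: 0.0243
```

Emit:
servo_tool(motion=[0,0,0,0,0,0.0006,0])

```text
time_s: 17.12
eef_pos: [0.5446, 0.1275, 0.0531]
eef_rot: [0.0, -0.0, 1.0, 0.0]
wrist_force: [0.1, 0.4, -1.6]
finger_gap: 0.0243
```

Emit:
servo_tool(motion=[0,0,0,0,0,0.0005,0])

```text
time_s: 17.25
eef_pos: [0.5446, 0.1275, 0.0525]
eef_rot: [-0.0, -0.0, 1.0, 0.0]
wrist_force: [-0.0, 0.6, -1.0]
finger_gap: 0.0245
```

Emit:
servo_tool(motion=[0,0,0,0,0,0.0004,0])

```text
time_s: 17.38
eef_pos: [0.5446, 0.1275, 0.0521]
eef_rot: [-0.0, -0.0, 1.0, -0.0]
wrist_force: [0.1, -0.9, -1.2]
finger_gap: 0.0242
```

Emit:
servo_tool(motion=[0,0,0,0,0,0.0003,0])

```text
time_s: 17.5
eef_pos: [0.5446, 0.1275, 0.0519]
eef_rot: [0.0, -0.0, 1.0, 0.0]
wrist_force: [-0.3, -0.2, -1.7]
finger_gap: 0.0244
```

Emit:
servo_tool(motion=[0,0,0,0,0,0.0003,0])

```text
time_s: 17.62
eef_pos: [0.5446, 0.1275, 0.0518]
eef_rot: [0.0, -0.0, 1.0, -0.0]
wrist_force: [-2.2, -0.7, 6.7]
finger_gap: 0.024
```

Emit:
servo_tool(motion=[0,0,0,0,0,0.0003,0])

```text
time_s: 17.75
eef_pos: [0.5447, 0.1275, 0.0518]
eef_rot: [0.0, -0.0, 1.0, 0.0]
wrist_force: [-3.7, -1.5, 12.3]
finger_gap: 0.0244
```

Emit:
servo_tool(motion=[0,0,0,0,0,0.0003,0])

```text
time_s: 17.88
eef_pos: [0.5447, 0.1275, 0.0518]
eef_rot: [0.0, -0.0, 1.0, 0.0]
wrist_force: [-5.3, -1.4, 16.5]
finger_gap: 0.0244
```

The foot is on the tray floor at the same TCP height as at pickup, so it hasn't slipped in the grip. Relaxing the push and releasing.

Emit:
servo_tool(motion=[0,0,0,0,0,-0.0008,0,0,0,0,0,0,-0.0008,0])

```text
time_s: 18.12
eef_pos: [0.5447, 0.1275, 0.0518]
eef_rot: [0.0, -0.0, 1.0, 0.0]
wrist_force: [-1.1, -0.6, 2.9]
finger_gap: 0.0239
```

Emit:
servo_tool(motion=[0,0,0,0,0,0,0.4,0,0,0,0,0,0,0.6,0,0,0,0,0,0,0.8,0,0,0,0,0,0,1,0,0,0,0,0,0,1])

```text
time_s: 18.75
eef_pos: [0.5446, 0.1275, 0.0518]
eef_rot: [-0.0, -0.0, 1.0, -0.0]
wrist_force: [0.0, -0.3, 0.1]
finger_gap: 0.0855
```

Run:
```python
from h import *
from cell import viewer
c=viewer.capture("wrist"); cv2.imwrite("pics/w8.png",c["img"][:,:,::-1])
rel((.5445,.1275,.20),np.pi)
```

```text
turn [0.     0.     0.0002] shift [ 1.000e-04  0.000e+00 -1.482e-01] | t 18.8 pos [0.5446 0.1275 0.0518] F [-0.61  0.18  0.27] gap 0.0855
```

View pics/w8.png

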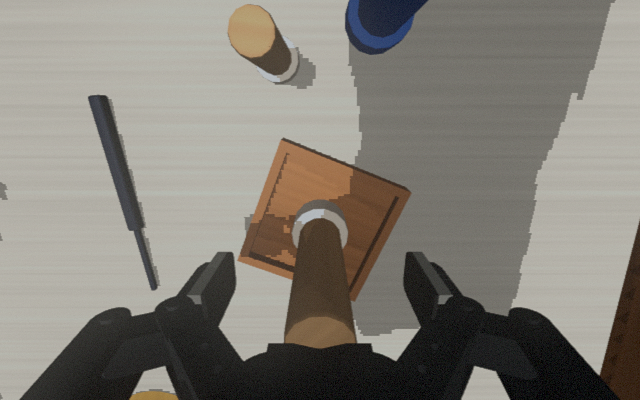

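The pusher stands free between the open fingers, with the foot in the tray at about (320,225). Rising straight up.

Emit:
servo_tool(motion=[0,0,0,0,0,-0.02,1,0,0,0,0,0,-0.05,1,0,0,0,0,0,-0.09,1,0,0,0,0,0,-0.13,1,0,0,0,0,0,-0.16,1])

```text
time_s: 19.42
eef_pos: [0.5447, 0.1275, 0.2135]
eef_rot: [0.001, -0.0, 1.0, 0.0]
wrist_force: [1.1, -0.4, -0.0]
finger_gap: 0.0854
```

Emit:
servo_tool(motion=[0,0,0,0.04,-0.03,-0.02,1,0,0,0,0.09,-0.07,-0.03,1,0,0,0,0.13,-0.1,-0.03,1,0,0,0,0.13,-0.1,-0.03,1,0,0,0,0.13,-0.1,-0.03,1])

```text
time_s: 20.05
eef_pos: [0.4151, 0.0275, 0.242]
eef_rot: [0.0, 0.0, 1.0, 0.0]
wrist_force: [0.5, 0.0, 0.4]
finger_gap: 0.0853
```

Run:
```python
from h import *
from cell import viewer
rel((.5445,.1275,.20),np.pi)
for n in("scene","top"):
    c=viewer.capture(n); cv2.imwrite(f"pics/{n}9.png",c["img"][:,:,::-1]); np.savez(f"pics/{n}9.npz",**c); w=cloud(c).reshape(-1,3)
    def st(nm,cx,cy,r,z0,z1):
        m=(abs(w[:,0]-cx)<r)&(abs(w[:,1]-cy)<r)&(w[:,2]>z0)&(w[:,2]<z1); s=w[m]
        if len(s)>3: print(n,nm,len(s),s.mean(0).round(4),np.round(cv2.minAreaRect((s[:,:2]*1000).astype(np.float32)),1) if 0 else cv2.minAreaRect((s[:,:2]*1000).astype(np.float32)))
    st("pushtop",.544,.128,.03,.108,.122); st("walls",.544,.128,.07,.0115,.0165); st("foot",.544,.128,.03,.023,.029); st("cap",.514,-.152,.035,.062,.075); st("captop z",.514,-.152,.018,.05,.085); st("block",.514,-.152,.05,.05,.06)
```

```text
turn [ 0.      0.0009 -0.0003] shift [-0.1294  0.1     0.0421] | t 20.05 pos [0.4151 0.0275 0.242 ] F [0.49 0.04 0.39] gap 0.0853
scene pushtop 84 [0.5484 0.1245 0.1144] ((547.316162109375, 126.63821411132812), (23.436803817749023, 25.995250701904297), 21.821374893188477)
scene walls 240 [0.5531 0.121  0.0138] ((547.6370849609375, 126.53811645507812), (91.08016967773438, 93.74614715576172), 67.54000854492188)
scene foot 54 [0.5521 0.1195 0.0258] ((550.1790771484375, 122.83065795898438), (32.807647705078125, 28.514129638671875), 40.60931396484375)
scene cap 312 [ 0.5164 -0.1534  0.0646] ((516.2164916992188, -153.64613342285156), (48.67881393432617, 50.6474723815918), 84.45169830322266)
scene captop z 211 [ 0.5147 -0.1521  0.0644] ((514.0228271484375, -152.04441833496094), (35.578433990478516, 36.042327880859375), 89.56120300292969)
scene block 828 [ 0.5195 -0.156   0.0552] ((514.6730346679688, -152.25360107421875), (97.41500091552734, 98.64700317382812), 5.608836650848389)
top pushtop 121 [0.5436 0.1256 0.1163] ((543.9540405273438, 125.96283721923828), (24.95764923095703, 23.8372859954834), 48.68537139892578)
top walls 310 [0.5444 0.1286 0.0143] ((544.0463256835938, 127.21424865722656), (90.48250579833984, 89.86213684082031), 67.88700103759766)
top foot 52 [0.5425 0.1206 0.0268] ((542.7034301757812, 122.16292572021484), (25.949520111083984, 35.11573028564453), 78.34969329833984)
top cap 388 [ 0.5125 -0.1524  0.0659] ((512.4231567382812, -152.29666137695312), (47.172515869140625, 46.94860076904297), 89.36692810058594)
top captop z 256 [ 0.5146 -0.1522  0.0658] ((514.5985107421875, -152.26258850097656), (33.54305648803711, 33.898624420166016), 0.09066535532474518)
top block 928 [ 0.5127 -0.1522  0.0563] ((513.7103271484375, -151.8325958251953), (98.1322250366211, 97.46070861816406), 7.017430305480957)
```

View pics/scene9.png

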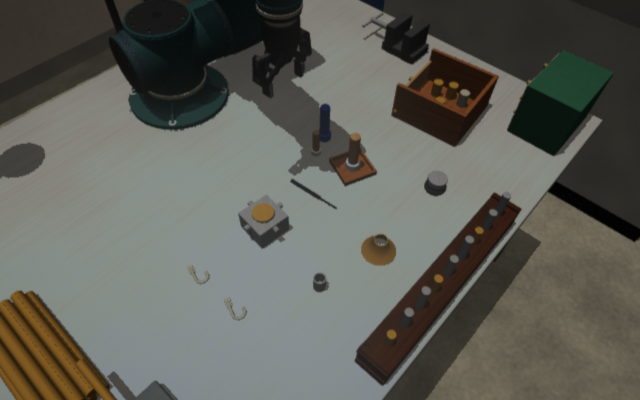

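View pics/top9.png

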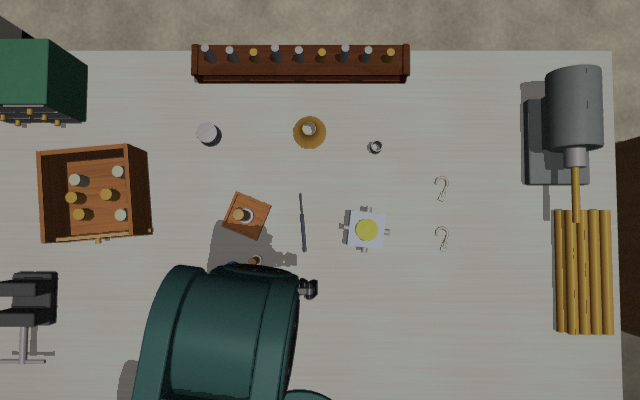

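Both pictures show the pusher upright in the tray, the cap seated flat and the other parts where they were. Handing in.

```bash
python3 -c "
from cell import env
print(env.close_job())"
```

```text
the job is handed in; nothing more can be done
None
```

The cap is pressed in and latched, the pusher is upright back in its tray, and the job was handed in at about 20 s.

- **Snap:** I gripped the wooden pusher by its handle and pressed the cap straight down. The highest reading before it snapped through was about 9 N (about 10 N on the cap).
- **Bottoming and hold:** The cap then stood rigid on the shims. I held a reading of about 18–20 N for about 2 s, which is about 20 N on the cap once the pusher's weight is added. No reading passed 20.2 N. The force was read only at the end of each move, so a brief peak in between can't be ruled out, but every step near the bottom was 0.4 mm or less.
- **Sideways force:** About 5 N showed on the wrist during the hold. The pusher did not slip: its foot met the tray floor at the same height as at pickup.
- **Last checks:** The pusher stands upright, within 2 mm of the tray's centre. The cap top is flat and 9.0–9.5 mm above the block; the cameras differ by about 0.5 mm, and this is at the high end of the allowed 4.5–9.5 mm. No other part looked moved in the two final pictures, though the arm hid most of the blue pusher in the top view.

No check failed. The cameras disagreed by up to about 4 mm on positions, so I checked the foot against the cap in a single wrist view before pressing; they were within 1 mm.

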